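# Uncouple the air nozzle and park it in the stand

## Robot

A 6-joint arm with a two-finger parallel gripper is mounted at the origin on the work surface. World frame = base frame: x ahead of the robot, y to its left, z up, the work surface at z = 0. Lengths are in mm, angles in rad, forces in N, time in s.
With the tool pointing down it reaches from about 375 to 900 mm from the base axis. Payload 3.1 kg.
Tool frame: the origin (TCP) lies midway between the tips of the shut fingers; the grasp point (between the pads) lies hold_point_z behind it (hold_point_z is the distance from the TCP to the grasp point, in mm); z points along the fingers, y is the line along which they close (so a half turn about z gives the same grasp; the last joint's range is limited). The gripper opens to 85 mm and grips with 20 to 120 N. Pads are 22 mm wide; open, the fingers measure 114 mm over their backs; the gripper's body (76 mm by 85 mm) begins 54 mm behind the grasp point. The pads swing forward as they close: fully open they stand 13 mm farther back than shut.
Start: joints at [-1.518, 0.527, 1.433, -0, 1.181, -0.178], TCP at [143.606, -608.255, 231.31] pointing down, gripper open.
Joint ranges: [-3.08, 3.08], [-0.75, 2.2], [0.22, 2.44], [-1.43, 4.57], [0, 2.65], [-2.85, 2.85]. Speed limits (rad/s): [2.79, 2.79, 3.14, 3.14, 3.14, 3.14].

## Interface

Orientations are given as a 3x3 rotation matrix whose columns are the frame's x, y, z axes.
In Python, from cell import * gives the robot as it stands.
- The arm moves only by the tool carry_out, never from a script. Its argument "increments" is a list of rows, each a list of 2 entries, a list of its own where there are three numbers: the shift along the tool's x, y, z in cm, then the turn, a rotation vector about the tool's x, y, z in degrees. In form: [[[dx, dy, dz], [ax, ay, az]], ...]. A call has 1 to 12 rows; each row shifts and turns the commanded pose from where the row before left it, along the tool's axes as they then stand; what a row does not reach is not made up. A row lasts 1/12 s, in which the tool goes at most 41.7 mm and 7.16 degrees, less where a joint would pass 70% of its speed; a pose out of reach is approached as far as the arm can. A call with a gripper value outside its range is refused whole. "hand" is the closure, from -1 (fully open) to 1 (shut), set as the call begins (left out, the last holds). The fingers move at their own pace and stop on an object; the grip force is fixed at half the most. Time passes only in rows, so rows that do not move let the fingers close. It gives the time, the measured TCP pose, the force, the opening and the grip force at its end, in the units of the state.
- sense(): the state, without advancing time (a new reading comes with each control period).
- grab_frame(name): name is "side" or "top"; returns a dict with "frame" (480x640x3 uint8, red, green, blue), "fovy" (degrees; the focal length in pixels is half the picture's height over the tangent of half this angle, whatever the lens; pixels are square), "cx", "cy" (the principal point, pixels), "xyz" and "attitude" of the camera in the world. Camera axes: x right, y down, z forward; pixel columns grow to the right and rows downward; lengths in mm; the calibration is good to about 2 mm. A picture is of the moment at which its call begins. There is no depth.
- hand_in(): hands the job in; it is judged then, once.
Trained networks look in a picture, given as the dict that the camera call returned (one of the last four; its "shot" number tells which), for a name from the list of things; names that differ only in an ending like _2 or _b are one class to them, and where a whole thing is asked for, a point or a joint stands for the part that bears it (a point fixed in the world has none). Each returns a list of dicts, best first, with "p" (0 to 1); they miss things now and then, are a little off and sometimes report something else, mostly with a low value. They report only what shows in the picture. A call takes as long as a camera call. They do not tell look-alikes from the thing itself.
- recognise(query, picture): "xy" ([column, row] in pixels, amid what is visible of it).
- silhouettes(query, picture): "pixels" (480x640 bool, what is visible of it) and "xy" ([column, row] in pixels, amid what is visible of it).
The state is a dict: "clock": time; "joints": joint angles; "qvel": joint speeds; "tau": joint torques, N m; "position": TCP position; "orientation": TCP orientation; "contact_force": force on the tool from outside, world axes, zero at the start; "torque": the same for the moment, N m; "width": opening from 0.0 (shut) to 1.0 (fully open); "grasp_force": force on a finger pad.
Only numpy, scipy, OpenCV 4.12 (cv2) and the standard library are available. Lean on these libraries where they do the work, as an engineer would, in place of code of your own. Each camera call takes 0.05 s, during which the arm holds its last target. There are 200 camera calls.

## Task

Take the blow nozzle off the bench's air coupling and park it in the free hole of the wooden stand: with the fingertips on the rim of the coupling's sprung sleeve, either side of the nozzle, press the sleeve down to its stop so that the nozzle pops up, then draw the nozzle out so that the sleeve springs back up, and leave it standing fully home in the hole. Be gentle: do not ram or squeeze the sleeve, do not wrench the nozzle while it is locked, do not hammer it onto the wood, and leave the other things on the bench where they are.

Things in the scene. Friction and masses are not known exactly. Their poses are not given: they have to be found in the camera images.
- outlet: Fixed aluminium block, 90 x 110 x 40 mm (x, y, z), with one upright quick coupling in the middle of its top. Origin: centre of the underside, on the coupling's axis; z up. A brass tube (outside 25 mm, bore 19 mm) ends in the open mouth 90 mm above the origin; a steel sleeve slides round it. A small gauge, up to 39 mm high, is on the block's -x side.
- mouth (a point): Centre of the coupling's mouth, on its axis, 90 mm above the block's origin.
- rim (a point): A fixed point on the coupling's axis, 81.5 mm above the block's origin. The sleeve is 39 to 42 mm across, with a rim at its top: outside 48 mm, inside 29 mm, 6 mm thick. At rest the flat upper face of the rim is 0 to 6.5 mm above this point, differing from start to start (not measured; this point does not move). The face is free on both sides of the nozzle.
- sleeve (a joint): How far the sleeve is pushed down, m: 0 = sprung up (locked), 0.008 = on its rigid stop. Takes about 7 N to start, 11 N at the stop; the fingers must stay under 28 N on it (sum of both). Catches in the tube free the nozzle near 0.007: it pops up 6 mm. They then ride on its shank and keep the sleeve down near 0.006 until the nozzle is drawn out some 11 mm more; then it springs to 0.
- nozzle: Loose round steel blow nozzle, upright, 60 mm long, 60 to 125 g. Origin: centre of its lower end, z along its axis. Shank 18 mm across up to 30 mm (tapered to 14.4 at the lowest 6 mm), groove at 12 to 18 mm; collar 26 mm across, 30 to 34 mm; grip 22 mm across, 34 to 56 mm; brass tip to 60 mm. Locked at the start: origin 60.5 mm above the block's. Once freed, drawing it out takes under 8 N.
- nozzle_grip (a point): On the nozzle's axis, 45 mm above its lower end: middle of its grip.
- stand: Fixed block of light wood, 70 x 200 x 42 mm (x, y, z), with three upright holes in a row along its y, 66 mm apart, 20.5 mm wide, 36 mm deep. Origin: centre of the underside. The hole at +y is free, the others hold other fittings.
- free_hole (a point): Centre of the free hole's mouth, in the stand's top face, 42 mm above its underside. The nozzle is home when its shank is in and its collar lies on this face (origin of the nozzle then 30 mm below it).
- parked_cap: Loose plug with a wide cap (30 mm across), parked in the stand's middle hole, standing 16 mm over it. To be left alone. Origin: centre of its lower end.
- parked_elbow: Loose plug with a brass elbow, parked in the stand's -y hole, standing 28 mm over it. To be left alone. Origin: centre of its lower end.
- screwdriver: Loose screwdriver lying on the bench between the block and the stand. To be left alone.
- tape_measure: Loose black tape measure, 65 x 35 x 60 mm, beyond the block and the stand. To be left alone.
- jar: Loose jar, diameter 60 mm, 80 mm high, beyond the block and the stand. To be left alone.
- oil_can: Loose can, diameter 60 mm, 130 mm high, beyond the block and the stand. To be left alone.
- spanner: Loose spanner lying on the bench beyond the block and the stand. To be left alone.
Mind the look-alikes: they are no part of the job. What is shaped like the nozzle but turquoise is not meant. Leave any blue look-alike of the stand alone.

How it is judged (in metres and radians):
On the way, in this order (a step that is already met when the one before it is completed fails the run):
1. the sleeve is pushed down and the nozzle has popped up by its 6 mm, still in the coupling (value of joint sleeve above 0.005 m and z of nozzle in the frame of mouth between -0.0265 and -0.013 m), for 0.1 s.
2. the nozzle is drawn out clear of the mouth and the sleeve has sprung back up (z of nozzle in the frame of mouth above 0.003 m and value of joint sleeve below 0.001 m), for 0.1 s.
At the end, for the whole second after the job is handed in: The nozzle stands upright (within 0.1 rad), at rest and let go, in the stand's free hole, its axis within 3.5 mm of the hole's and its collar down on the wood (within 2.5 mm); the coupling's sleeve is sprung up (within 1 mm of its rest) (horizontal distance between nozzle and free_hole below 0.0035 m and z of nozzle in the frame of free_hole below -0.0275 m and angle between nozzle's own z axis and vertical below 0.1 rad and linear speed of nozzle below 0.01 m/s and value of joint sleeve below 0.001 m); the robot touches nothing.
It fails at once if the sleeve is rammed or squeezed (fingers on the coupling with over 28 N, both together) (contact force between the fingers and outlet above 28 N).
It fails at once if the nozzle is wrenched against the coupling (over 80 N in all contacts) (contact force between nozzle and outlet above 80 N).
It fails at once if the nozzle is hammered onto the stand (over 40 N) (contact force between nozzle and stand above 40 N).
It fails at once if another thing is moved by over 25 mm (distance of any of parked_cap, parked_elbow, screwdriver, tape_measure, jar, oil_can, spanner from where it was at the start of the episode above 0.025 m).
It also fails if it takes over 61 s, if anything falls off the work surface, if the arm or the gripper's body presses on something with over 40 N, if the wrist force passes 120 N, or if a joint passes its speed limit or range.

## Working session

There is one attempt and no reset: what is moved stays moved. The work goes in short steps, Python scripts to look and compute and a tool call to move; the robot and the scene stay as the last step left them, time stands still between calls to the robot, and variables do not carry over. Pictures are saved under pics/ and viewed, at most 10 in all, crops included, and the job is handed in when it is done.

Besides the shell and the picture viewer there is one more tool, called after "Emit:" as name(argument=value, ...), one argument or row to a line, values as JSON. carry_out: Moves the arm, as the interface text tells. Its arguments: {"type":"object","properties":{"increments":{"type":"array"},"hand":{"type":"number"}},"required":["increments"]}

```bash
mkdir -p pics; ls; cat > h.py <<'E'
from cell import *
import numpy as np, cv2
def K(p):
    f=240/np.tan(np.radians(p["fovy"])/2); return f
def ray(p,uv):
    f=K(p); d=np.array([(uv[0]-p["cx"])/f,(uv[1]-p["cy"])/f,1.]); return np.array(p["xyz"]),np.array(p["attitude"])@d
def proj(p,X):
    c=np.array(p["attitude"]).T@(np.array(X,float)-np.array(p["xyz"])); f=K(p); return np.array([p["cx"]+f*c[0]/c[2],p["cy"]+f*c[1]/c[2]])
def atz(p,uv,z):
    o,d=ray(p,uv); return o+d*(z-o[2])/d[2]
def tri(*obs):
    A=np.zeros((3,3));b=np.zeros(3)
    for p,uv in obs:
        o,d=ray(p,uv); d=d/np.linalg.norm(d); M=np.eye(3)-np.outer(d,d); A+=M;b+=M@o
    X=np.linalg.solve(A,b); return X,[np.round(proj(p,X)-uv,1) for p,uv in obs]
def save(p,n): cv2.imwrite("pics/"+n+".png",p["frame"][:,:,::-1])
E
python3 - <<'E'
from h import *
print({k:np.round(v,3) for k,v in sense().items()})
for n in("side","top"):
    p=grab_frame(n); save(p,n+"0"); print(n,{k:np.round(v,3) for k,v in p.items() if k!="frame"})
    for q in("nozzle","stand","outlet","nozzle_grip","free_hole","mouth","parked_cap","parked_elbow"):
        print(q,[(round(r["p"],2),np.round(r["xy"],1).tolist()) for r in recognise(q,p)])
E
```

```text
pics
{'clock': np.float64(0.0), 'joints': array([-1.517,  0.528,  1.434,  0.   ,  1.181, -0.178]), 'qvel': array([ 0.   , -0.001,  0.001,  0.   , -0.   ,  0.   ]), 'tau': array([-0.0000e+00, -4.4234e+01, -1.7803e+01, -0.0000e+00,  8.0000e-03,
        0.0000e+00]), 'position': array([ 143.586, -607.526,  230.323]), 'orientation': array([[ 0.973,  0.23 , -0.   ],
       [ 0.23 , -0.973,  0.002],
       [ 0.   , -0.002, -1.   ]]), 'contact_force': array([ 0.192,  0.052, -0.346]), 'torque': array([0.002, 0.021, 0.031]), 'grasp_force': np.float64(0.0), 'width': np.float64(0.996)}
side {'fovy': np.float64(53.407), 'cx': np.float64(326.642), 'cy': np.float64(237.956), 'xyz': array([ 332.163, -417.531,  617.194]), 'attitude': array([[ 0.896, -0.338,  0.286],
       [-0.443, -0.666,  0.6  ],
       [-0.012, -0.665, -0.747]]), 'shot': np.int64(1)}
nozzle [(0.8, [226.8, 175.0]), (0.6, [260.6, 177.9])]
stand [(0.94, [407.5, 404.2]), (0.73, [252.5, 414.6])]
outlet [(0.81, [263.4, 210.3])]
nozzle_grip [(0.74, [226.1, 176.3]), (0.58, [259.7, 175.8])]
free_hole [(0.81, [407.5, 402.2]), (0.73, [247.7, 415.7])]
mouth [(0.7, [265.1, 210.4])]
parked_cap [(0.86, [408.0, 390.1])]
parked_elbow [(0.96, [447.9, 434.7]), (0.44, [406.5, 403.6])]
top {'fovy': np.float64(55.721), 'cx': np.float64(325.881), 'cy': np.float64(236.782), 'xyz': array([470.339,  32.26 , 814.142]), 'attitude': array([[ 0.018, -0.998,  0.057],
       [-1.   , -0.018,  0.007],
       [-0.006, -0.057, -0.998]]), 'shot': np.int64(2)}
nozzle [(0.76, [187.6, 266.4]), (0.55, [241.7, 247.0]), (0.28, [344.0, 267.2])]
stand [(0.71, [448.2, 339.8]), (0.62, [474.9, 232.4])]
outlet [(0.63, [251.5, 248.8])]
nozzle_grip [(0.78, [247.0, 244.7]), (0.58, [187.2, 270.8])]
free_hole [(0.89, [448.1, 340.4]), (0.61, [476.7, 232.0])]
mouth [(0.94, [249.8, 244.6])]
parked_cap [(0.75, [488.5, 231.8])]
parked_elbow [(0.76, [528.2, 224.2]), (0.3, [467.8, 125.5])]
```

View pics/side0.png

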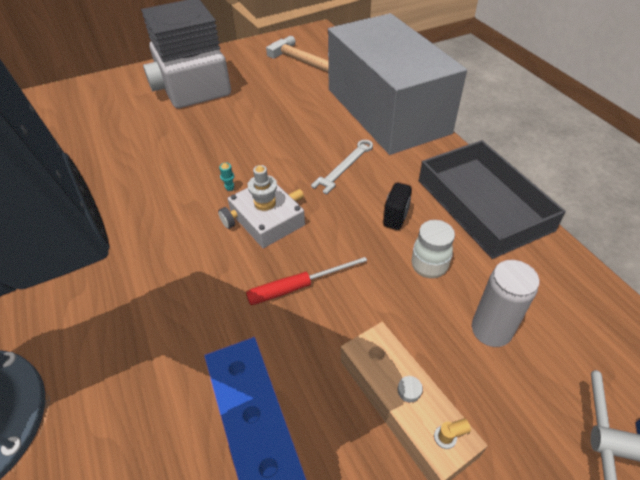

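View pics/top0.png

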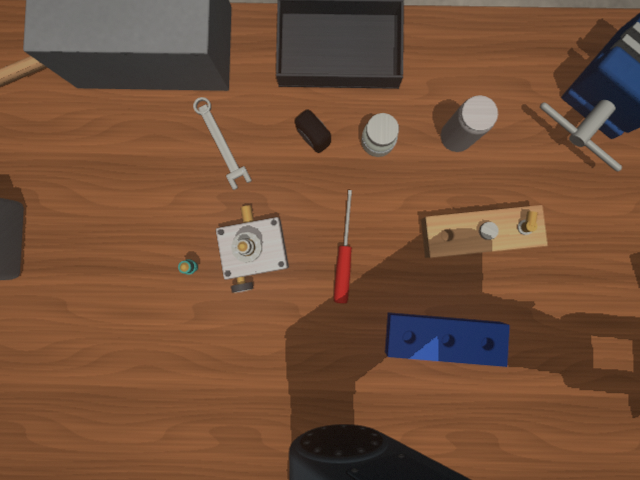

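The nozzle could be the steel one with a brass tip in the coupling, at side (261,175) and top (243,246). The other candidate stands free and is turquoise, at side (227,176) and top (187,267), so the steel one is meant. The stand could be the wooden one, with its free +y hole at side (377,353) and top (447,236), or the blue one at side (252,414) and top (448,340). The wooden one is meant. I'll confirm both in one enlarged crop.

```bash
python3 - <<'E'
from h import *
s=grab_frame("side");t=grab_frame("top")
def crop(p,x,y,w=80,h=60): return cv2.resize(p["frame"][y:y+h,x:x+w],(400,300),interpolation=cv2.INTER_CUBIC)
m=np.vstack([np.hstack([crop(s,225,160),crop(t,210,212)]),np.hstack([crop(s,340,320),crop(t,415,205)])])
cv2.imwrite("pics/crop1.png",m[:,:,::-1])
for n,p in(("s",s),("t",t)):
    for q in("nozzle","outlet","stand","sleeve"):
        for r in silhouettes(q,p):
            ys,xs=np.nonzero(r["pixels"]); b=cv2.boxPoints(cv2.minAreaRect(np.c_[xs,ys].astype(np.float32)))
            print(n,q,round(r["p"],2),np.round(r["xy"],1),len(xs),xs.min(),xs.max(),ys.min(),ys.max(),np.round(b,1).tolist())
E
```

```text
s nozzle 0.89 [227.6 175. ] 298 220 233 162 190 [[218.8000030517578, 162.6999969482422], [231.10000610351562, 161.0], [235.1999969482422, 189.39999389648438], [222.89999389648438, 191.1999969482422]]
s nozzle 0.64 [337.4 168.2] 653 312 371 140 192 [[310.5, 184.5], [361.5, 133.5], [373.5, 145.5], [322.5, 196.5]]
s nozzle 0.6 [259.5 176.8] 250 254 268 165 185 [[254.0, 165.0], [268.0, 165.0], [268.0, 185.0], [254.0, 185.0]]
s outlet 0.65 [266.1 211.8] 3604 218 304 176 246 [[213.6999969482422, 219.89999389648438], [245.6999969482422, 160.60000610351562], [316.8999938964844, 199.10000610351562], [284.8999938964844, 258.3999938964844]]
s outlet 0.52 [399.3 202.2] 927 384 410 183 228 [[379.0, 223.39999389648438], [391.29998779296875, 180.5], [413.8999938964844, 187.0], [401.6000061035156, 229.89999389648438]]
s outlet 0.3 [263.4 190.7] 408 248 276 176 202 [[246.60000610351562, 179.5], [275.1000061035156, 175.39999389648438], [278.5, 199.60000610351562], [250.10000610351562, 203.6999969482422]]
s outlet 0.19 [337.1 167.8] 643 312 371 140 192 [[311.5, 184.5], [362.0, 134.0], [374.0, 146.0], [
[... 942 characters left out ...]
87 [248.3 250.1] 3420 217 287 206 291 [[211.3000030517578, 212.1999969482422], [275.8999938964844, 200.6999969482422], [290.3999938964844, 282.20001220703125], [225.89999389648438, 293.70001220703125]]
t stand 0.92 [443.4 339.8] 5455 385 508 312 366 [[383.3999938964844, 356.5], [387.0, 311.6000061035156], [509.70001220703125, 321.6000061035156], [506.1000061035156, 366.3999938964844]]
t stand 0.86 [474.7 233.7] 4513 421 546 204 257 [[419.70001220703125, 217.10000610351562], [541.9000244140625, 203.3000030517578], [546.7000122070312, 245.89999389648438], [424.5, 259.6000061035156]]
t sleeve 0.59 [252.6 249.4] 448 231 261 232 261 [[225.0, 247.0], [246.0, 226.0], [266.5, 246.5], [245.5, 267.5]]
```

View pics/crop1.png

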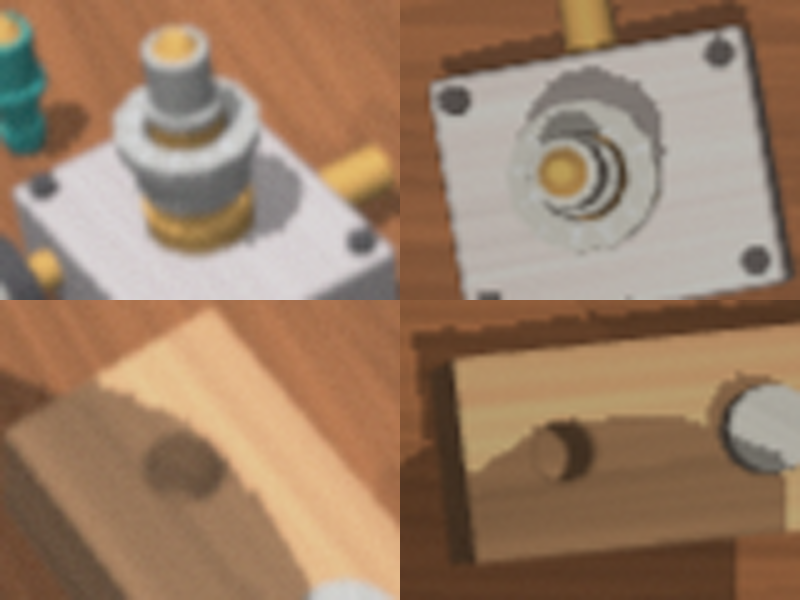

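The crops confirm the steel nozzle with a brass tip, locked in the coupling: tip at side (259.4,168.3) and top (242.4,246.0). They also show the empty hole of the wooden stand at side (376.6,352.6) and top (447.8,235.0). Next I triangulate them.

```bash
python3 - <<'E'
from h import *
s=grab_frame("side");t=grab_frame("top")
print("tip",tri((s,(259.4,168.3)),(t,(242.4,246.0))))
print("rim",tri((s,(262,184)),(t,(246.8,246))))
print("hole",tri((s,(376.6,352.6)),(t,(447.8,235.0))))
print("tip@120",atz(t,(242.4,246.),120.5),atz(s,(259.4,168.3),120.5))
print("rim@84",atz(t,(246.8,246.),84.5),atz(s,(262,184),84.5))
print("hole@42",atz(t,(447.8,235),42),atz(s,(376.6,352.6),42))
for n,p,u,z in[("B",t,(215.6,228.2),40),("B",t,(278.4,216.6),40),("B",t,(288,266.6),40),("S",t,(415+10.6,205+11.6),42),("S",t,(415+14.6,205+52.4),42),("Ss",s,(340+1,320+27),42),("Ss",s,(340+42,320+1.5),42)]:
    print(n,np.round(atz(p,u,z),1))
for q,z in(("parked_cap",58),):
    rs=recognise(q,s)[0]["xy"];rt=recognise(q,t)[0]["xy"];print(q,tri((s,rs),(t,rt)))
E
```

```text
tip (array([493.1983044 , 164.59766306, 120.13735346]), [array([ 0.4, -0. ]), array([-0.1,  0.4])])
rim (array([493.95276556, 164.05325529,  86.66724475]), [array([ 0.7, -0.1]), array([-0.2,  0.6])])
hole (array([ 521.0058358 , -169.28718034,   44.01678655]), [array([ 0.2, -0. ]), array([-0. ,  0.1])])
tip@120 [493.7298587  164.36586816 120.5       ] [492.54095333 164.34751705 120.5       ]
rim@84 [495.07036551 164.13442094  84.5       ] [493.57070292 166.75933157  84.5       ]
hole@42 [ 521.33765339 -169.89806087   42.        ] [ 521.46242324 -168.35318917   42.        ]
B [526.1 226.5  40. ]
B [547.9 119.4  40. ]
B [462.8 101.   40. ]
S [ 552.1 -132.    42. ]
S [ 482.7 -139.2   42. ]
Ss [ 483.1 -139.8   42. ]
Ss [ 552.3 -130.4   42. ]
parked_cap (array([ 531.02819888, -235.05185901,   48.95261801]), [array([ 1.9, -0.3]), array([-0.6,  1.3])])
```

```bash
cat >> h.py <<'E'
def rel(T):
    s=sense(); R=np.array(s["orientation"]); d=np.array(T)-s["position"]; print("tool cm",np.round(R.T@d/10,2),"world mm",np.round(d,1)); return s
E
python3 - <<'E'
from h import *
import cell
print([n for n in dir(cell) if not n.startswith("_")], getattr(cell,"hold_point_z",None))
rel([490,-100,230]); R=np.array(sense()["orientation"]); print(R.T@np.array([3,264.5,-40])/10)
E
```

```text
['IKError', 'grab_frame', 'hand_in', 'hold_point_z', 'recognise', 'sense', 'silhouettes'] 18.700000000000003
tool cm [ 45.39 -41.51   0.13] world mm [346.4 508.3  -1.3]
[  6.36813348 -25.67393314   3.99856639]
```

Emit:
carry_out(
  hand=0.2,
  increments=[
    [[2.8, -2.6, 0], [0, 0, 0]],
    [[2.8, -2.6, 0], [0, 0, 0]],
    [[2.8, -2.6, 0], [0, 0, 0]],
    [[2.8, -2.6, 0], [0, 0, 0]],
    [[2.8, -2.6, 0], [0, 0, 0]],
    [[2.8, -2.6, 0], [0, 0, 0]],
    [[2.8, -2.6, 0], [0, 0, 0]],
    [[2.8, -2.6, 0], [0, 0, 0]],
    [[2.8, -2.6, 0], [0, 0, 0]],
    [[2.8, -2.6, 0], [0, 0, 0]],
    [[2.8, -2.6, 0], [0, 0, 0]],
    [[2.8, -2.6, 0], [0, 0, 0]],
  ],
)

```text
clock: 2.6
position: [399.8, -225.9, 231.6]
orientation: [[0.973, 0.229, 0.001], [0.229, -0.973, -0.001], [0.0, 0.001, -1.0]]
contact_force: [0.3, 0.3, 0.1]
width: 0.402
grasp_force: 0.0
```

Emit:
carry_out(
  increments=[
    [[2.8, -2.6, 0], [0, 0, 0]],
    [[2.8, -2.6, 0], [0, 0, 0]],
    [[2.8, -2.6, 0], [0, 0, 0]],
    [[2.8, -2.6, 0], [0, 0, 0]],
    [[0.8, -3.2, 0], [0, 0, 0]],
    [[0.8, -3.2, 0], [0, 0, 0]],
    [[0.8, -3.2, 0], [0, 0, 0]],
    [[0.8, -3.2, 0], [0, 0, 0]],
    [[0.8, -3.2, 0], [0, 0, 0]],
    [[0.8, -3.2, 0], [0, 0, 0]],
    [[0.8, -3.2, 0], [0, 0, 0]],
    [[0.8, -3.2, 0], [0, 0, 0]],
  ],
)

```text
clock: 3.6
position: [487.4, 165.1, 231.6]
orientation: [[0.973, 0.23, 0.001], [0.23, -0.973, -0.0], [0.001, 0.0, -1.0]]
contact_force: [0.5, 1.1, 0.3]
width: 0.399
grasp_force: 0.0
```

```bash
python3 - <<'E'
from h import *
s=rel([493.2,164.5,150]); print({k:np.round(s[k],3) for k in("clock","position","width","contact_force","joints","orientation")})
E
```

```text
tool cm [0.54 0.19 8.16] world mm [  5.8  -0.6 -81.6]
{'clock': np.float64(3.6), 'position': array([487.433, 165.08 , 231.558]), 'width': np.float64(0.399), 'contact_force': array([0.543, 1.058, 0.292]), 'joints': array([ 0.109,  0.379,  1.707, -0.   ,  1.055,  1.448]), 'orientation': array([[ 0.973,  0.23 ,  0.001],
       [ 0.23 , -0.973, -0.   ],
       [ 0.001,  0.   , -1.   ]])}
```

Emit:
carry_out(
  increments=[
    [[0.54, 0.19, 0], [0, 0, 0]],
    [[0, 0, 2], [0, 0, 0]],
    [[0, 0, 2], [0, 0, 0]],
    [[0, 0, 2], [0, 0, 0]],
    [[0, 0, 2], [0, 0, 0]],
    [[0, 0, 1], [0, 0, 0]],
    [[0, 0, 0], [0, 0, 0]],
    [[0, 0, 0], [0, 0, 0]],
    [[0, 0, 0], [0, 0, 0]],
  ],
)

```text
clock: 4.35
position: [494.2, 162.7, 142.2]
orientation: [[0.973, 0.23, 0.002], [0.23, -0.973, 0.0], [0.002, 0.0, -1.0]]
contact_force: [0.3, 0.2, 0.3]
width: 0.399
grasp_force: 0.0
```

```bash
python3 - <<'E'
from h import *
s=rel([493.2,164.5,100]); print(s["position"],s["contact_force"])
a=grab_frame("side");t=grab_frame("top")
def crop(p,x,y,w=80,h=90): return cv2.resize(p["frame"][y:y+h,x:x+w],(400,450),interpolation=cv2.INTER_CUBIC)
cv2.imwrite("pics/c2.png",np.hstack([crop(a,220,115),crop(t,205,200)])[:,:,::-1])
E
```

```text
tool cm [-0.06 -0.2   4.22] world mm [ -1.    1.8 -42.2]
[494.20245652 162.66820057 142.21838123] [0.3240683  0.2450563  0.31435568]
```

View pics/c2.png

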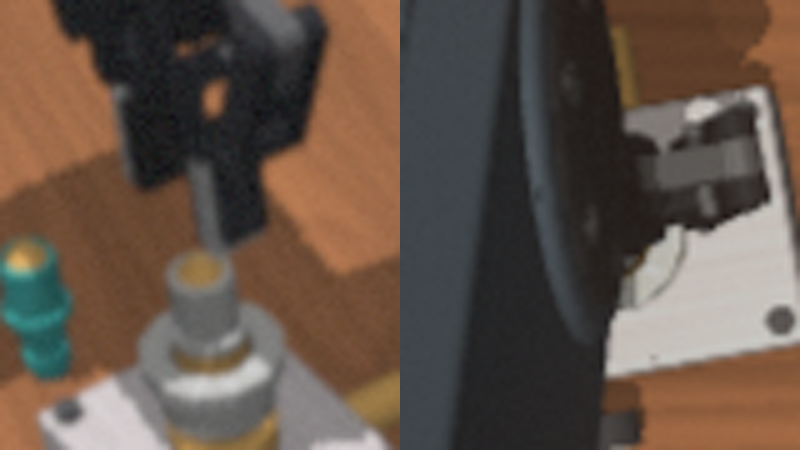

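The crop shows the two fingers above the nozzle, either side of its tip at about side (259,168). I'll check the fingertips against their projection.

```bash
python3 - <<'E'
from h import *
s=sense();a=grab_frame("side");R=np.array(s["orientation"])
for y in(-31,-17,17,31):
  print(y,[np.round(proj(a,s["position"]+R@[x,y,-0.7]),1).tolist() for x in(-11,11)])
E
```

```text
-31 [[242.4, 150.8], [253.9, 145.3]]
-17 [[247.2, 155.0], [258.8, 149.4]]
17 [[259.4, 165.6], [271.1, 159.7]]
31 [[264.5, 170.2], [276.3, 164.1]]
```

Emit:
carry_out(
  increments=[
    [[-0.06, -0.2, 0], [0, 0, 0]],
    [[0, 0, 0.5], [0, 0, 0]],
    [[0, 0, 0.5], [0, 0, 0]],
    [[0, 0, 0], [0, 0, 0]],
    [[0, 0, 0], [0, 0, 0]],
  ],
)

```text
clock: 4.92
position: [491.8, 164.6, 130.8]
orientation: [[0.973, 0.23, -0.001], [0.23, -0.973, -0.0], [-0.001, -0.0, -1.0]]
contact_force: [0.4, -0.5, -0.3]
width: 0.402
grasp_force: 0.0
```

Emit:
carry_out(
  increments=[
    [[0.1, 0, 0.6], [0, 0, 0]],
    [[0, 0, 0.6], [0, 0, 0]],
    [[0, 0, 0.6], [0, 0, 0]],
    [[0, 0, 0.6], [0, 0, 0]],
    [[0, 0, 0.6], [0, 0, 0]],
    [[0, 0, 0], [0, 0, 0]],
    [[0, 0, 0], [0, 0, 0]],
    [[0, 0, 0], [0, 0, 0]],
  ],
)

```text
clock: 5.58
position: [493.2, 164.8, 101.2]
orientation: [[0.973, 0.23, -0.0], [0.23, -0.973, 0.0], [-0.0, -0.0, -1.0]]
contact_force: [-0.1, 0.8, 0.1]
width: 0.398
grasp_force: 0.0
```

```bash
python3 - <<'E'
from h import *
s=rel([493.2,164.5,90]); print(s["position"],s["contact_force"],s["torque"])
a=grab_frame("side")
cv2.imwrite("pics/c3.png",cv2.resize(a["frame"][120:210,200:320],(800,600),interpolation=cv2.INTER_CUBIC)[:,:,::-1])
E
```

```text
tool cm [-0.01  0.03  1.12] world mm [ -0.   -0.3 -11.2]
[493.2335505  164.82992434 101.23825144] [-0.06529184  0.77448489  0.10140814] [-0.00670346  0.00568984 -0.00569003]
```

View pics/c3.png

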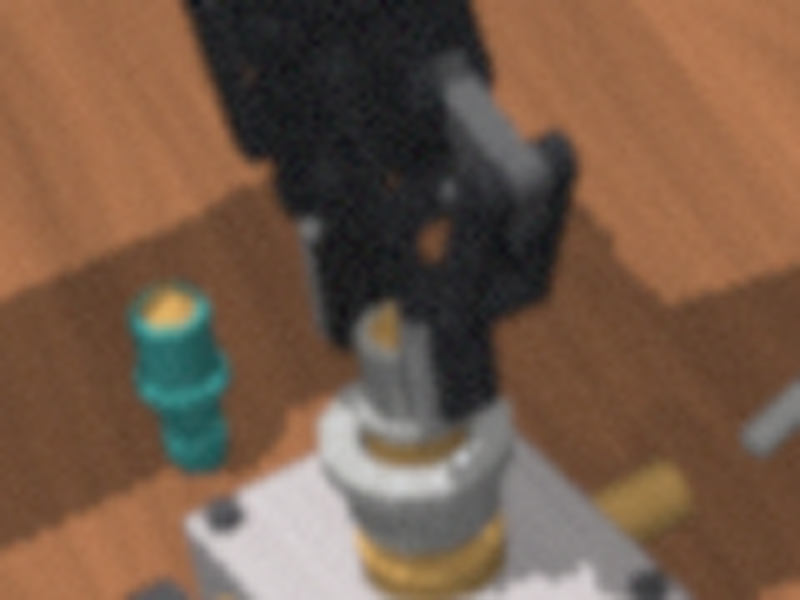

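The nozzle's grip stands between the two fingers, the tip at crop (390,325), and the fingers are above the rim. I descend gently.

Emit:
carry_out(
  increments=[
    [[0, 0, 0.3], [0, 0, 0]],
    [[0, 0, 0.3], [0, 0, 0]],
    [[0, 0, 0.2], [0, 0, 0]],
    [[0, 0, 0.2], [0, 0, 0]],
    [[0, 0, 0.1], [0, 0, 0]],
    [[0, 0, 0], [0, 0, 0]],
    [[0, 0, 0], [0, 0, 0]],
  ],
)

```text
clock: 6.22
position: [493.1, 164.8, 90.2]
orientation: [[0.973, 0.23, -0.0], [0.23, -0.973, -0.0], [-0.0, -0.0, -1.0]]
contact_force: [-0.2, 0.0, 0.4]
width: 0.399
grasp_force: 0.0
```

Emit:
carry_out(
  increments=[
    [[0, 0, 0.1], [0, 0, 0]],
    [[0, 0, 0.1], [0, 0, 0]],
    [[0, 0, 0], [0, 0, 0]],
    [[0, 0, 0], [0, 0, 0]],
  ],
)

```text
clock: 6.55
position: [493.1, 164.8, 88.3]
orientation: [[0.973, 0.23, -0.0], [0.23, -0.973, 0.0], [-0.0, -0.0, -1.0]]
contact_force: [-0.4, -0.0, 0.2]
width: 0.404
grasp_force: 0.0
```

Emit:
carry_out(
  increments=[
    [[0, 0, 0.1], [0, 0, 0]],
    [[0, 0, 0.1], [0, 0, 0]],
    [[0, 0, 0], [0, 0, 0]],
    [[0, 0, 0], [0, 0, 0]],
  ],
)

```text
clock: 6.88
position: [493.1, 164.8, 86.2]
orientation: [[0.973, 0.23, -0.0], [0.23, -0.973, -0.0], [-0.0, -0.0, -1.0]]
contact_force: [0.4, -0.4, 0.4]
width: 0.403
grasp_force: 0.0
```

Emit:
carry_out(
  increments=[
    [[0, 0, 0.1], [0, 0, 0]],
    [[0, 0, 0.1], [0, 0, 0]],
    [[0, 0, 0], [0, 0, 0]],
    [[0, 0, 0], [0, 0, 0]],
  ],
)

```text
clock: 7.22
position: [493.1, 164.8, 84.2]
orientation: [[0.973, 0.23, -0.0], [0.23, -0.973, -0.0], [-0.0, -0.0, -1.0]]
contact_force: [0.3, -0.6, 0.4]
width: 0.398
grasp_force: 0.0
```

Emit:
carry_out(
  increments=[
    [[0, 0, 0.1], [0, 0, 0]],
    [[0, 0, 0.1], [0, 0, 0]],
    [[0, 0, 0], [0, 0, 0]],
    [[0, 0, 0], [0, 0, 0]],
  ],
)

```text
clock: 7.55
position: [493.3, 164.9, 83.0]
orientation: [[0.973, 0.23, 0.001], [0.23, -0.973, 0.0], [0.001, 0.0, -1.0]]
contact_force: [-1.8, -0.5, 6.2]
width: 0.402
grasp_force: 3.3
```

Emit:
carry_out(
  increments=[
    [[0, 0, 0.1], [0, 0, 0]],
    [[0, 0, 0.1], [0, 0, 0]],
    [[0, 0, 0.1], [0, 0, 0]],
    [[0, 0, 0], [0, 0, 0]],
    [[0, 0, 0], [0, 0, 0]],
  ],
)

```text
clock: 7.97
position: [493.4, 164.9, 80.4]
orientation: [[0.973, 0.23, 0.001], [0.23, -0.973, 0.0], [0.001, 0.0, -1.0]]
contact_force: [-1.8, 0.0, 7.6]
width: 0.401
grasp_force: 4.2
```

Emit:
carry_out(
  increments=[
    [[0, 0, 0.1], [0, 0, 0]],
    [[0, 0, 0.1], [0, 0, 0]],
    [[0, 0, 0], [0, 0, 0]],
    [[0, 0, 0], [0, 0, 0]],
  ],
)

```text
clock: 8.3
position: [493.3, 164.9, 78.5]
orientation: [[0.973, 0.23, 0.001], [0.23, -0.973, 0.0], [0.001, 0.0, -1.0]]
contact_force: [-0.9, -0.7, 9.4]
width: 0.396
grasp_force: 4.7
```

Emit:
carry_out(
  increments=[
    [[0, 0, 0.1], [0, 0, 0]],
    [[0, 0, 0.08], [0, 0, 0]],
    [[0, 0, 0], [0, 0, 0]],
    [[0, 0, 0], [0, 0, 0]],
  ],
)

```text
clock: 8.63
position: [493.3, 164.9, 76.6]
orientation: [[0.973, 0.23, 0.001], [0.23, -0.973, 0.0], [0.001, 0.0, -1.0]]
contact_force: [-1.5, -0.8, 8.0]
width: 0.4
grasp_force: 4.2
```

Emit:
carry_out(
  increments=[
    [[0, 0, 0.05], [0, 0, 0]],
    [[0, 0, 0], [0, 0, 0]],
    [[0, 0, 0], [0, 0, 0]],
  ],
)

```text
clock: 8.88
position: [493.3, 164.9, 76.2]
orientation: [[0.973, 0.23, 0.001], [0.23, -0.973, 0.0], [0.001, 0.0, -1.0]]
contact_force: [-1.6, -1.2, 10.9]
width: 0.398
grasp_force: 5.2
```

Emit:
carry_out(
  increments=[
    [[0, 0, 0.05], [0, 0, 0]],
    [[0, 0, 0], [0, 0, 0]],
    [[0, 0, 0], [0, 0, 0]],
  ],
)

```text
clock: 9.13
position: [493.3, 164.9, 75.8]
orientation: [[0.973, 0.23, 0.001], [0.23, -0.973, 0.0], [0.001, 0.0, -1.0]]
contact_force: [-2.1, -0.5, 10.5]
width: 0.399
grasp_force: 5.3
```

Emit:
carry_out(
  increments=[
    [[0, 0, 0.05], [0, 0, 0]],
    [[0, 0, 0], [0, 0, 0]],
    [[0, 0, 0], [0, 0, 0]],
  ],
)

```text
clock: 9.38
position: [493.3, 164.8, 75.3]
orientation: [[0.973, 0.23, 0.001], [0.23, -0.973, 0.0], [0.001, 0.0, -1.0]]
contact_force: [-1.9, -0.8, 11.2]
width: 0.399
grasp_force: 5.4
```

```bash
python3 - <<'E'
from h import *
a=grab_frame("side")
cv2.imwrite("pics/c4.png",cv2.resize(a["frame"][120:210,200:320],(800,600),interpolation=cv2.INTER_CUBIC)[:,:,::-1])
for z in(120.5,126.5): print(proj(a,[493.2,164.5,z]), (proj(a,[493.2,164.5,z])-[200,120])*6.67)
E
```

```text
[259.7503344  168.12338788] [398.53473045 320.98299715]
[259.31081871 165.21534709] [395.60316079 301.58636507]
```

View pics/c4.png

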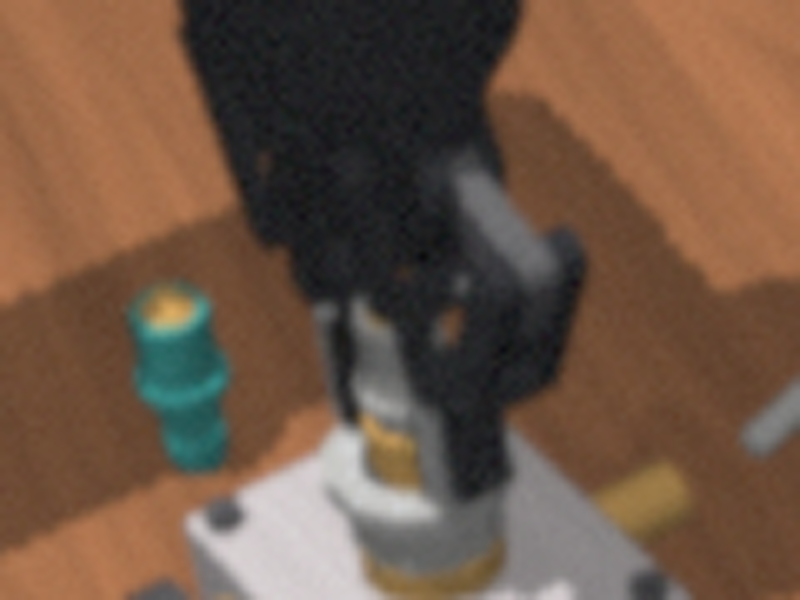

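The collar's lower edge is now at crop (385,412); before it was at about (410,432). More of the brass tube shows, so the nozzle has popped. I press slightly more to be sure of the stop, then rise to the grip.

Emit:
carry_out(
  increments=[
    [[0, 0, 0.05], [0, 0, 0]],
    [[0, 0, 0], [0, 0, 0]],
    [[0, 0, 0], [0, 0, 0]],
  ],
)

```text
clock: 9.68
position: [493.4, 164.9, 75.0]
orientation: [[0.973, 0.23, 0.001], [0.23, -0.973, 0.0], [0.001, 0.0, -1.0]]
contact_force: [-2.6, -0.5, 13.1]
width: 0.4
grasp_force: 6.2
```

Emit:
carry_out(
  increments=[
    [[0, 0, -0.2], [0, 0, 0]],
    [[0, 0, -0.4], [0, 0, 0]],
    [[0, 0, -0.6], [0, 0, 0]],
    [[0, 0, -0.6], [0, 0, 0]],
    [[0, 0, -0.6], [0, 0, 0]],
    [[0, 0, -0.6], [0, 0, 0]],
    [[0, 0, 0], [0, 0, 0]],
    [[0, 0, 0], [0, 0, 0]],
    [[0, 0, 0], [0, 0, 0]],
  ],
)

```text
clock: 10.43
position: [493.1, 164.8, 103.5]
orientation: [[0.973, 0.23, -0.0], [0.23, -0.973, -0.0], [-0.0, -0.0, -1.0]]
contact_force: [0.2, 0.6, -0.1]
width: 0.397
grasp_force: 0.0
```

```bash
python3 - <<'E'
from h import *
s=rel([493.2,164.5,104])
a=grab_frame("side")
cv2.imwrite("pics/c5.png",cv2.resize(a["frame"][120:210,200:320],(800,600),interpolation=cv2.INTER_CUBIC)[:,:,::-1])
E
```

```text
tool cm [ 0.    0.03 -0.05] world mm [ 0.1 -0.3  0.5]
```

View pics/c5.png

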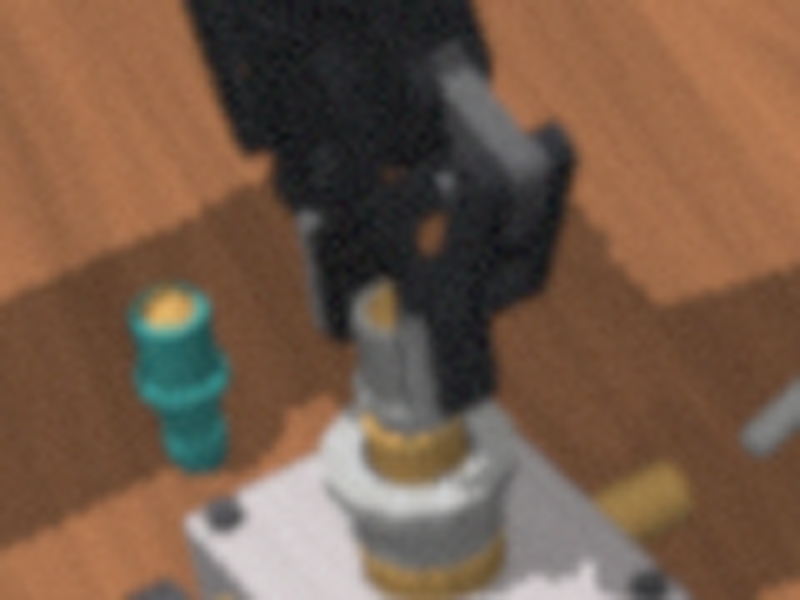

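The nozzle has popped (tip at crop (385,305)) and the sleeve is held down. The fingertips are at collar level, so I rise 2 mm and close.

Emit:
carry_out(
  increments=[
    [[0, 0, -0.2], [0, 0, 0]],
    [[0, 0, 0], [0, 0, 0]],
    [[0, 0, 0], [0, 0, 0]],
  ],
)

```text
clock: 10.73
position: [493.1, 164.8, 105.4]
orientation: [[0.973, 0.23, -0.0], [0.23, -0.973, 0.0], [-0.0, -0.0, -1.0]]
contact_force: [-0.7, -0.2, 0.0]
width: 0.399
grasp_force: 0.0
```

Emit:
carry_out(
  hand=1.0,
  increments=[
    [[0, 0, 0], [0, 0, 0]],
    [[0, 0, 0], [0, 0, 0]],
    [[0, 0, 0], [0, 0, 0]],
    [[0, 0, 0], [0, 0, 0]],
    [[0, 0, 0], [0, 0, 0]],
    [[0, 0, 0], [0, 0, 0]],
  ],
)

```text
clock: 11.23
position: [493.0, 165.0, 105.4]
orientation: [[0.973, 0.23, -0.0], [0.23, -0.973, 0.0], [-0.0, -0.0, -1.0]]
contact_force: [0.3, 1.9, -0.8]
width: 0.227
grasp_force: 58.6
```

Emit:
carry_out(
  increments=[
    [[0, 0, -0.1], [0, 0, 0]],
    [[0, 0, -0.1], [0, 0, 0]],
    [[0, 0, -0.1], [0, 0, 0]],
    [[0, 0, -0.1], [0, 0, 0]],
    [[0, 0, -0.1], [0, 0, 0]],
    [[0, 0, -0.1], [0, 0, 0]],
    [[0, 0, 0], [0, 0, 0]],
  ],
)

```text
clock: 11.82
position: [493.3, 164.9, 112.3]
orientation: [[0.973, 0.23, 0.001], [0.23, -0.973, 0.0], [0.001, -0.0, -1.0]]
contact_force: [-1.4, 2.4, 2.3]
width: 0.231
grasp_force: 59.4
```

Emit:
carry_out(
  increments=[
    [[0, 0, -0.2], [0, 0, 0]],
    [[0, 0, -0.2], [0, 0, 0]],
    [[0, 0, -0.2], [0, 0, 0]],
    [[0, 0, -0.2], [0, 0, 0]],
    [[0, 0, -0.3], [0, 0, 0]],
    [[0, 0, -0.3], [0, 0, 0]],
    [[0, 0, -0.3], [0, 0, 0]],
    [[0, 0, -0.3], [0, 0, 0]],
    [[0, 0, -0.5], [0, 0, 0]],
    [[0, 0, -0.5], [0, 0, 0]],
    [[0, 0, 0], [0, 0, 0]],
    [[0, 0, 0], [0, 0, 0]],
  ],
)

```text
clock: 12.82
position: [493.5, 164.9, 142.0]
orientation: [[0.973, 0.23, 0.001], [0.23, -0.973, 0.0], [0.001, 0.0, -1.0]]
contact_force: [0.2, -0.2, -0.4]
width: 0.229
grasp_force: 59.3
```

```bash
python3 - <<'E'
from h import *
s=sense();a=grab_frame("side")
print(s["position"],s["width"],s["contact_force"])
c=s["position"].copy();print([np.round(proj(a,c+[0,0,z]),1).tolist() for z in(-37,-5,20)])
cv2.imwrite("pics/c6.png",cv2.resize(a["frame"][105:210,190:330],(800,600),interpolation=cv2.INTER_CUBIC)[:,:,::-1])
E
```

```text
[493.48516604 164.86160241 142.02222174] 0.22947916231195378 [ 0.24291083 -0.20008797 -0.37889111]
[[260.9, 175.3], [258.6, 159.8], [256.7, 147.1]]
```

View pics/c6.png

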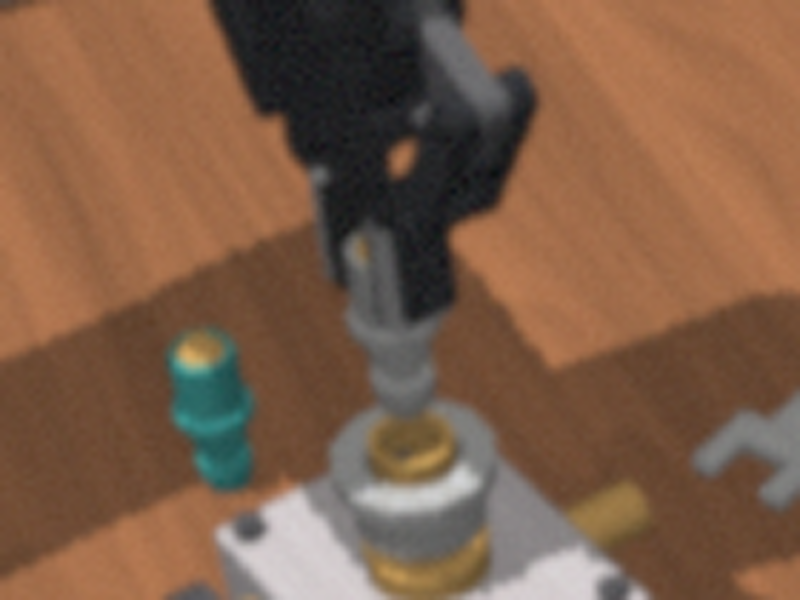

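The nozzle is out, its lower end at crop (405,405). The mouth is open at (412,445) and the sleeve is sprung up. On to the stand.

Emit:
carry_out(
  increments=[
    [[0, 0, -2], [0, 0, 0]],
    [[0, 0, -2], [0, 0, 0]],
    [[-0.5, 3.3, 0], [0, 0, 0]],
    [[-0.5, 3.3, 0], [0, 0, 0]],
    [[-0.5, 3.3, 0], [0, 0, 0]],
    [[-0.5, 3.3, 0], [0, 0, 0]],
    [[-0.5, 3.3, 0], [0, 0, 0]],
    [[-0.5, 3.3, 0], [0, 0, 0]],
    [[-0.5, 3.3, 0], [0, 0, 0]],
    [[-0.5, 3.3, 0], [0, 0, 0]],
    [[-0.5, 3.3, 0], [0, 0, 0]],
    [[-0.5, 3.3, 0], [0, 0, 0]],
  ],
)

```text
clock: 13.87
position: [519.9, -169.4, 181.2]
orientation: [[0.973, 0.229, -0.001], [0.229, -0.973, 0.001], [-0.001, -0.001, -1.0]]
contact_force: [0.4, 0.6, -1.3]
width: 0.229
grasp_force: 59.2
```

Emit:
carry_out(
  increments=[
    [[0, 0, 3], [0, 0, 0]],
    [[0, 0, 3], [0, 0, 0]],
    [[0, 0, 2], [0, 0, 0]],
    [[0, 0, 0], [0, 0, 0]],
    [[0, 0, 0], [0, 0, 0]],
    [[0, 0, 0], [0, 0, 0]],
  ],
)

```text
clock: 14.37
position: [521.0, -168.1, 102.3]
orientation: [[0.973, 0.23, 0.001], [0.23, -0.973, -0.001], [0.001, 0.001, -1.0]]
contact_force: [-0.7, -0.1, -0.6]
width: 0.227
grasp_force: 59.2
```

```bash
python3 - <<'E'
from h import *
s=rel([521.4,-169.1,90]);a=grab_frame("side");t=grab_frame("top");print(s["position"],s["contact_force"])
h=[521.4,-169.1,42]
for p in(a,t): print(proj(p,h),proj(p,s["position"]-[0,0,38]))
def crop(p,x,y): return cv2.resize(p["frame"][y:y+120,x:x+80],(400,600),interpolation=cv2.INTER_CUBIC)
cv2.imwrite("pics/c7.png",np.hstack([crop(a,330,270),crop(t,405,170)])[:,:,::-1])
E
```

```text
tool cm [0.01 0.11 1.23] world mm [  0.4  -1.  -12.3]
[ 521.02097008 -168.06532558  102.28348917] [-0.7143307  -0.07879888 -0.62195014]
[376.84400247 353.07535499] [377.32925385 344.19789346]
[447.3302419  234.95513315] [450.22760382 234.34513109]
```

View pics/c7.png

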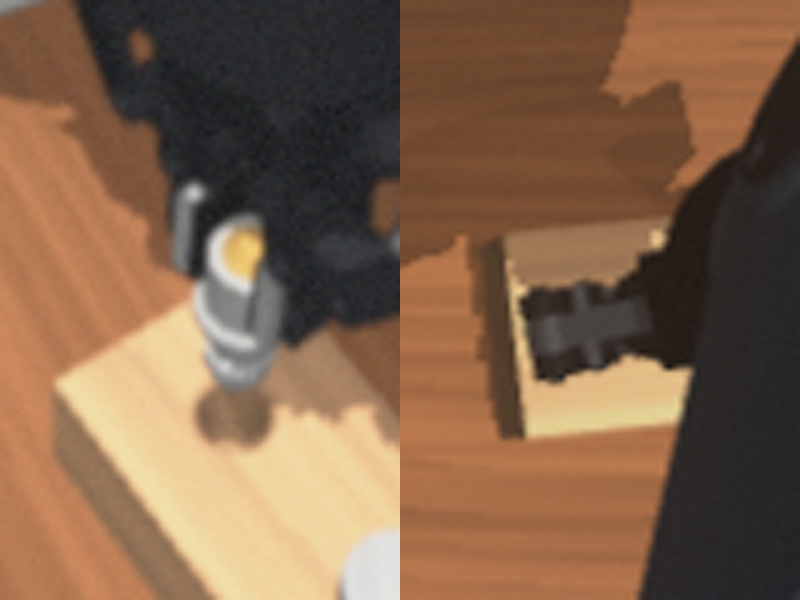

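The nozzle's lower end, at side (377.4,344.9), is in line above the hole at (376.6,352.4), matching the projections within about a pixel. I correct 1 mm and go in slowly.

Emit:
carry_out(
  increments=[
    [[0, 0.11, 0.6], [0, 0, 0]],
    [[0, 0, 0.5], [0, 0, 0]],
    [[0, 0, 0.5], [0, 0, 0]],
    [[0, 0, 0.2], [0, 0, 0]],
    [[0, 0, 0.2], [0, 0, 0]],
    [[0, 0, 0.2], [0, 0, 0]],
    [[0, 0, 0.2], [0, 0, 0]],
    [[0, 0, 0], [0, 0, 0]],
    [[0, 0, 0], [0, 0, 0]],
  ],
)

```text
clock: 15.22
position: [520.5, -168.9, 77.4]
orientation: [[0.973, 0.23, -0.0], [0.23, -0.973, 0.0], [-0.0, -0.0, -1.0]]
contact_force: [-1.4, -0.4, -1.4]
width: 0.227
grasp_force: 59.2
```

Emit:
carry_out(
  increments=[
    [[0.05, 0, 0.2], [0, 0, 0]],
    [[0, 0, 0.2], [0, 0, 0]],
    [[0, 0, 0.2], [0, 0, 0]],
    [[0, 0, 0.2], [0, 0, 0]],
    [[0, 0, 0], [0, 0, 0]],
    [[0, 0, 0], [0, 0, 0]],
  ],
)

```text
clock: 15.72
position: [520.9, -168.7, 69.3]
orientation: [[0.973, 0.23, -0.0], [0.23, -0.973, 0.0], [-0.0, -0.0, -1.0]]
contact_force: [-0.0, -0.4, -0.7]
width: 0.23
grasp_force: 59.2
```

In freely. Continuing.

Emit:
carry_out(
  increments=[
    [[0, 0, 0.2], [0, 0, 0]],
    [[0, 0, 0.2], [0, 0, 0]],
    [[0, 0, 0.2], [0, 0, 0]],
    [[0, 0, 0.2], [0, 0, 0]],
    [[0, 0, 0.2], [0, 0, 0]],
    [[0, 0, 0.2], [0, 0, 0]],
    [[0, 0, 0.2], [0, 0, 0]],
    [[0, 0, 0], [0, 0, 0]],
    [[0, 0, 0], [0, 0, 0]],
  ],
)

```text
clock: 16.47
position: [521.0, -168.7, 55.3]
orientation: [[0.973, 0.23, -0.0], [0.23, -0.973, 0.0], [-0.0, -0.0, -1.0]]
contact_force: [-0.0, 0.8, -1.0]
width: 0.23
grasp_force: 59.2
```

Emit:
carry_out(
  increments=[
    [[0, 0, 0.1], [0, 0, 0]],
    [[0, 0, 0.1], [0, 0, 0]],
    [[0, 0, 0], [0, 0, 0]],
    [[0, 0, 0], [0, 0, 0]],
  ],
)

```text
clock: 16.8
position: [521.0, -168.8, 53.5]
orientation: [[0.973, 0.23, -0.0], [0.23, -0.973, 0.0], [-0.0, -0.0, -1.0]]
contact_force: [0.0, 0.3, -1.5]
width: 0.229
grasp_force: 59.2
```

Emit:
carry_out(
  increments=[
    [[0, 0, 0.1], [0, 0, 0]],
    [[0, 0, 0], [0, 0, 0]],
    [[0, 0, 0], [0, 0, 0]],
  ],
)

```text
clock: 17.05
position: [521.0, -168.8, 52.5]
orientation: [[0.973, 0.23, -0.0], [0.23, -0.973, 0.0], [-0.0, -0.0, -1.0]]
contact_force: [-0.3, 0.8, -1.4]
width: 0.228
grasp_force: 59.2
```

Emit:
carry_out(
  increments=[
    [[0, 0, 0.07], [0, 0, 0]],
    [[0, 0, 0], [0, 0, 0]],
    [[0, 0, 0], [0, 0, 0]],
  ],
)

```text
clock: 17.3
position: [521.0, -168.8, 51.8]
orientation: [[0.973, 0.23, -0.0], [0.23, -0.973, 0.0], [-0.0, -0.0, -1.0]]
contact_force: [-0.4, -0.1, -0.8]
width: 0.229
grasp_force: 59.2
```

Emit:
carry_out(
  increments=[
    [[0, 0, 0.07], [0, 0, 0]],
    [[0, 0, 0], [0, 0, 0]],
    [[0, 0, 0], [0, 0, 0]],
  ],
)

```text
clock: 17.55
position: [521.0, -168.8, 51.1]
orientation: [[0.973, 0.23, -0.0], [0.23, -0.973, 0.0], [-0.0, -0.0, -1.0]]
contact_force: [0.3, -0.0, -0.5]
width: 0.229
grasp_force: 59.2
```

Emit:
carry_out(
  increments=[
    [[0, 0, 0.07], [0, 0, 0]],
    [[0, 0, 0], [0, 0, 0]],
    [[0, 0, 0], [0, 0, 0]],
  ],
)

```text
clock: 17.8
position: [521.1, -168.8, 50.8]
orientation: [[0.973, 0.23, 0.0], [0.23, -0.973, -0.0], [0.0, 0.0, -1.0]]
contact_force: [-0.9, 1.5, 2.2]
width: 0.223
grasp_force: 59.8
```

The collar is on the wood at TCP 50.8, as expected (51), with about 3 N. I release and rise.

Emit:
carry_out(
  hand=0.2,
  increments=[
    [[0, 0, 0], [0, 0, 0]],
    [[0, 0, 0], [0, 0, 0]],
    [[0, 0, 0], [0, 0, 0]],
    [[0, 0, 0], [0, 0, 0]],
    [[0, 0, 0], [0, 0, 0]],
  ],
)

```text
clock: 18.22
position: [521.0, -168.8, 50.3]
orientation: [[0.973, 0.23, -0.0], [0.23, -0.973, 0.0], [-0.0, -0.0, -1.0]]
contact_force: [0.6, 0.4, -0.2]
width: 0.4
grasp_force: 0.0
```

Emit:
carry_out(
  increments=[
    [[0, 0, -0.3], [0, 0, 0]],
    [[0, 0, -0.5], [0, 0, 0]],
    [[0, 0, -1], [0, 0, 0]],
    [[0, 0, -2], [0, 0, 0]],
    [[0, 0, -3], [0, 0, 0]],
    [[0, 0, -3], [0, 0, 0]],
    [[0, 0, -3], [0, 0, 0]],
    [[0, 0, -3], [0, 0, 0]],
    [[-3.5, 0, 0], [0, 0, 0]],
    [[-3.5, 0, 0], [0, 0, 0]],
    [[-3, 0, 0], [0, 0, 0]],
    [[0, 0, 0], [0, 0, 0]],
  ],
)

```text
clock: 19.22
position: [418.3, -190.6, 209.1]
orientation: [[0.974, 0.228, -0.005], [0.228, -0.974, 0.002], [-0.004, -0.003, -1.0]]
contact_force: [-0.4, 0.8, -0.5]
width: 0.397
grasp_force: 0.0
```

```bash
python3 - <<'E'
from h import *
a=grab_frame("side");t=grab_frame("top")
for p in(a,t): print(proj(p,[521.2,-169,72]))
def crop(p,x,y,w=80,h=60): return cv2.resize(p["frame"][y:y+h,x:x+w],(400,300),interpolation=cv2.INTER_CUBIC)
m=np.vstack([np.hstack([crop(a,340,315),crop(t,410,205)]),np.hstack([crop(a,225,160),crop(t,210,212)])])
cv2.imwrite("pics/c8.png",m[:,:,::-1])
E
```

```text
[378.22550156 341.72153263]
[452.06384418 233.94999962]
```

View pics/c8.png

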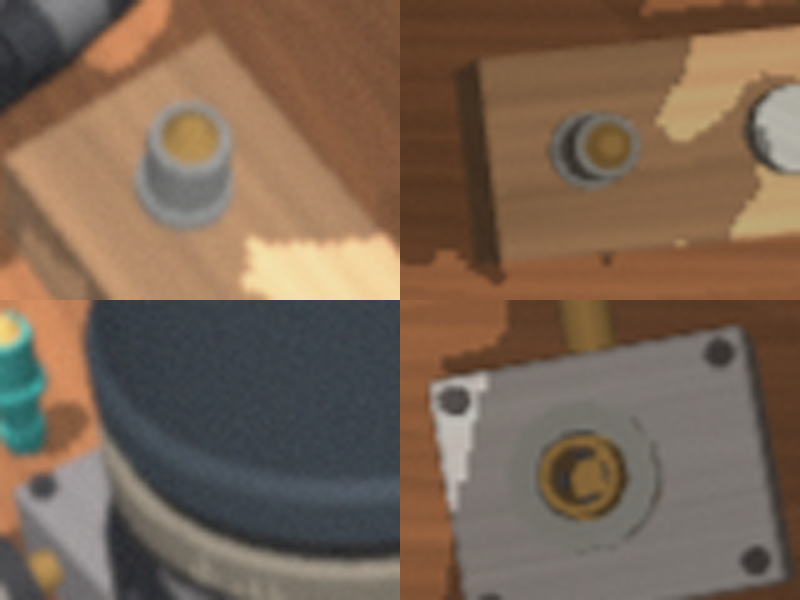

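The nozzle stands upright in the free hole with its collar on the wood: tip at side (377.8,342.5) and top (451,234), as projected. The coupling is empty and nothing else looks moved. I hand in.

```bash
python3 -c "
from cell import *
print(hand_in())"
```

```text
the job is handed in; nothing more can be done
None
```

The nozzle is off the coupling and stands fully home in the wooden stand's free hole, the sleeve sprang back up, and I handed the job in at about 19 s (the hand-in call returned no verdict).

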